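# Gauge the sag of a pantograph shoe with the taper gauge from the drawer

### The job

Pull the top drawer of the green gauge chest well open by its handle, take out the blued steel taper gauge and lay it flat on the cast-iron plate. Slide its thin end squarely under the sagging collector shoe at the yellow mark until you feel it just bind, without forcing it, and let go of it there so that the sag can be read. Leave the drawer open for putting the gauge back, and do not disturb the other things on the bench.

Things in the scene. Friction and masses are not known exactly. Their poses are not given: they have to be found in the camera images.
- chest: Green steel gauge chest fixed to the bench, 250 deep x 300 wide x 200 mm high, three drawers one above another, a red grease tin (70 mm high) standing at the back of its top. Origin: centre of its underside. Its front faces its own -x; y runs along its width, z up.
- chest_drawer0 (a joint): Top drawer's opening in m, along the chest's -x; starts 0 to 15 mm open, end stop at 174 mm; about 1 N of friction and light damping; stays where left. Inside 258 mm wide, 205 mm long, walls 39 mm high; inner floor 139 mm over the bench. Its front is 21 mm thick in all.
- chest_drawer0_handle (a point): Middle of the top drawer's handle, moving with it: a level steel bar, 11 mm thick, 120 mm long along the chest's y, its axis 35 mm in front of the drawer front, 37 mm below the chest's top, 163 mm over the bench; its two stems stand 51 mm either side of the middle.
- taper: Loose blued steel taper gauge in the top drawer, 150 x 20 mm, 0.2 kg, lying roughly along the chest's y, thin end to +y, its middle 55 to 100 mm behind the inside of the drawer's front. Origin: centre of its flat underside, +x to the thin end, z up. Upper face falls 1 in 8, from 17 mm thick at x = -29 mm to 4 mm at x = +75 mm. Grip block x = -75 to -29 mm, 18 mm wide, 30 mm high.
- taper_grip (a point): Middle of the taper gauge's grip block, 52 mm behind its origin and 15 mm over its underside.
- taper_tip (a point): Thin end of the taper gauge, on its underside (x = +75 mm).
- taper_face (a point): Middle of the taper gauge's sloping face (x = +23 mm, 10.5 mm up); its z is square to that face, its x runs down the slope to the thin end.
- plate: Cast-iron inspection plate fixed on the bench, 280 x 480 x 35 mm high, flat on top, turned somewhat. Origin: centre of its underside; y runs along its length; the shoe stands near its +x long side, the free part lies on the -x side, towards the robot.
- shoe: Worn carbon collector strip, 460 mm long, in a grey aluminium carrier 40 mm wide, fixed over the plate on two pillars (34 mm thick, 175 mm either side of the middle), sagging in its middle 160 mm, where it is 31 mm high (ends about 40 mm). Origin: middle of the carrier's front lower edge. +x goes level under the shoe, away from the plate's free part; y along the shoe; z up.
- shoe_edge (a point): The same point as the shoe's origin, at the 30 mm wide yellow paint mark: here the gauge binds. The gap under the edge is open from front to back and 7 to 13 mm high, different each time, so the gauge binds 24 to 72 mm in.
- bushing_a: Brass flanged bushing, 61 mm high, 50 mm across the flange, standing on the plate near its +y end. Origin: centre of its underside.
- bushing_b: The same kind of brass bushing standing on the bench in front of the chest, lower than the drawer. Origin: centre of its underside.
- depth_gauge: Red enamel depth gauge, T-shaped, 190 x 120 x 32 mm high, lying on top of the chest, at least 40 mm behind the drawer fronts. Origin: underside of its cross bar.
- wire_brush: Brush with wooden handle, 220 mm long, lying on the bench at the robot's right. Origin: middle of its length, underside.
- spare_carbon: Spare carbon piece, 34 x 160 x 22 mm, lying on the bench at the left. Origin: centre of its underside.

How it is judged:
By the outcome, as a careful person would: the job done as asked, in the order asked, and still so for the second after the job is handed in, with the robot touching nothing.
It also fails if it takes over 72 s, if anything falls off the work surface, if the arm or the gripper's body presses on something with over 40 N, if the wrist force passes 120 N, or if a joint passes its speed limit or range.

### The arm

A 6-joint arm with a two-finger parallel gripper is mounted at the origin on the work surface. World frame = base frame: x ahead of the robot, y to its left, z up, the work surface at z = 0. Lengths are in m, angles in rad, forces in N, time in s.
With the tool pointing down it reaches from about 0.275 to 0.825 m from the base axis. Payload 4.9 kg.
Tool frame: the origin (TCP) lies midway between the tips of the shut fingers; the grasp point (between the pads) lies 19 mm behind it (grip_point_offset is the distance from the TCP to the grasp point, in m); z points along the fingers, y is the line along which they close (so a half turn about z gives the same grasp; the last joint's range is limited). The gripper opens to 85 mm and grips with 20 to 120 N. Pads are 22 mm wide; open, the fingers measure 114 mm over their backs; the gripper's body (76 mm by 85 mm) begins 54 mm behind the grasp point. The pads swing forward as they close: fully open they stand 13 mm farther back than shut.
Start: joints at [-1.327, 0.326, -0.193, 1.052, 0, 1.437], TCP at [0.203, -0.511, 0.211] pointing down, gripper open.
Joint ranges: [-2.65, 2.65], [-0.97, 1.79], [-1.3, 1.35], [-1.93, 2.1], [-1.47, 1.37], [-3.14, 3.14]. Speed limits (rad/s): [2.57, 2.57, 3.14, 3.14, 3.14, 3.14].

### API

Orientations are given as a rotation vector (axis times angle).
In Python, from cell import * gives the robot as it stands. Calls block until the motion is done:
- movep(position, orientation): joint-space move of the TCP to a pose.
- move_l(position, velocity=0.15, rot=None, until_force=None): straight line of the TCP; rot=None keeps the orientation; velocity is the mean speed in m/s. With until_force (N) it stops when the force on the tool has changed by that much, and returns True; else False.
- set_joints(angles): joint-space move.
- let_go() and grab(newtons=None): open the fingers fully, or close them until they stop; newtons is the grip in N (None keeps the last).
- sleep(seconds).
- ik(position, orientation): joint angles nearest the present ones, or None.
- get_state(): the state.
- grab_frame(name): name is "scene" or "top"; returns a dict with "img" (384x512x3 uint8, red, green, blue), "fx", "fy", "cx", "cy" (pixels), "k1" (the pictures are not rectified: a ray, as slopes to the right and down, at radius r is drawn at 1 + k1 r^2 times it, then the intrinsics apply), "cam_to_world" (4x4, takes a point from camera to world coordinates). Camera axes: x right, y down, z forward; pixel columns grow to the right and rows downward; lengths in m; the calibration is good to about 2 mm. A picture is of the moment at which its call begins. There is no depth.
A pose or a line that the arm cannot do raises MotionError and nothing moves.
- sign_off(): hands the job in; it is judged then, once.
Trained networks look in the newest picture that a camera, given by its name, has taken for a name from the list of things; names that differ only in an ending like _2 or _b are one class to them, and where a whole thing is asked for, a point or a joint stands for the part that bears it (a point fixed in the world has none). Each returns a list of dicts, best first, with "score" (0 to 1); they miss things now and then, are a little off and sometimes report something else, mostly with a low value. They report only what shows in the picture. A call takes as long as a camera call.
- spot_in(camera, name): "centre" ([column, row] in pixels, amid what is visible of it).
- silhouettes(camera, name): "mask" (384x512 bool, what is visible of it) and "centre" ([column, row] in pixels, amid what is visible of it).
- tip_of(camera, name): "centre" ([column, row] in pixels: a listed point, or the origin of a listed thing).
The state is a dict: "clock": time; "q": joint angles; "joint_velocities": joint speeds; "tau": joint torques, N m; "position": TCP position; "eef_rot": TCP orientation; "contact_force": force on the tool from outside, world axes, zero at the start; "wrist_torque": the same for the moment, N m; "finger_gap": opening from 0.0 (shut) to 1.0 (fully open); "grasp_force": force on a finger pad.
Only numpy, scipy, OpenCV 4.12 (cv2) and the standard library are available. Lean on these libraries where they do the work, as an engineer would, in place of code of your own. Each camera call takes 0.05 s, during which the arm holds its last target. There are 200 camera calls.

## Working session

There is one attempt and no reset: what is moved stays moved. The work goes in short steps, each a Python script; the robot and the scene stay as the last script left them, time stands still between calls to the robot, and variables do not carry over. Pictures are saved under pics/ and viewed, at most 13 in all, crops included, and the job is handed in when it is done.

```bash
ls; mkdir -p pics; cat > h.py <<'E'
from cell import *
import numpy as np, cv2
from scipy.spatial.transform import Rotation as R
def frame(n,save=None):
    f=grab_frame(n)
    if save: cv2.imwrite('pics/'+save,f['img'][:,:,::-1])
    return f
def ray(f,px):
    d=np.array([(px[0]-f['cx'])/f['fx'],(px[1]-f['cy'])/f['fy']]);u=d.copy()
    for _ in range(20): u=d/(1+f['k1']*(u@u))
    T=np.array(f['cam_to_world']);return T[:3,3],T[:3,:3]@np.array([u[0],u[1],1])
def at_z(f,px,z):
    o,d=ray(f,px);return o+d*(z-o[2])/d[2]
def proj(f,p):
    T=np.array(f['cam_to_world']);c=T[:3,:3].T@(np.array(p)-T[:3,3]);u=c[:2]/c[2];u=u*(1+f['k1']*(u@u))
    return np.array([u[0]*f['fx']+f['cx'],u[1]*f['fy']+f['cy']])
def tri(fs,ps):
    A=np.zeros((3,3));b=np.zeros(3)
    for f,p in zip(fs,ps):
        o,d=ray(f,p);d=d/np.linalg.norm(d);M=np.eye(3)-np.outer(d,d);A+=M;b+=M@o
    return np.linalg.solve(A,b)
def rot(z,y):  # tool z and finger-closing y -> rotvec
    z=np.array(z,float);z/=np.linalg.norm(z);y=np.array(y,float);y-=z*(y@z);y/=np.linalg.norm(y)
    return R.from_matrix(np.c_[np.cross(y,z),y,z]).as_rotvec()
E
python3 - <<'E'
from h import *
np.set_printoptions(precision=3,suppress=True)
F={n:frame(n,n+'0.png') for n in('scene','top')}
for n in F: print(n,np.array(F[n]['cam_to_world']).tolist(),F[n]['fx'],F[n]['k1'])
for k,z in dict(chest=0,chest_drawer0_handle=.163,taper_grip=.154,taper_tip=.139,plate=0,shoe_edge=.045,bushing_a=.035,bushing_b=0,depth_gauge=.2,wire_brush=0,spare_carbon=0).items():
    P={}
    for n in F:
        r=tip_of(n,k)[:2]
        for x in r: print(k,n,np.round(x['score'],2),np.round(x['centre'],1),at_z(F[n],x['centre'],z))
        if r:P[n]=r[0]['centre']
    if len(P)==2: print('   tri',tri([F[n] for n in P],list(P.values())))
print(get_state())
E
```

```text
pics
scene [[0.3931702553909603, 0.5658610977997979, -0.724719510067595, 1.5762019730166337], [0.9194417007179035, -0.24765332941057505, 0.30544195424470866, -0.32522567590636187], [-0.006641480014014206, -0.7864280300375013, -0.6176462129039233, 1.0323281043056753], [0.0, 0.0, 0.0, 1.0]] 442.613513449039 -0.06027809684435131
top [[0.024994490336321895, -0.9967759692400547, 0.07624265602913322, 0.43591793468923384], [-0.999683802966331, -0.025131494755186973, -0.000837889099889281, 0.14684953814466928], [0.0027512796297755296, -0.07619760571644767, -0.9970889405381446, 1.4647139311953994], [0.0, 0.0, 0.0, 1.0]] 350.07660760198684 -0.09523542493890745
chest top 0.87 [379.3 172.8] [ 0.647 -0.386 -0.   ]
chest_drawer0_handle scene 0.87 [158.9 220.7] [ 0.565 -0.228  0.163]
chest_drawer0_handle top 0.76 [353.4 188. ] [ 0.563 -0.226  0.163]
   tri [ 0.563 -0.227  0.161]
taper_tip top 0.66 [377.1 172.9] [ 0.627 -0.326  0.139]
plate scene 0.64 [314.9 211.9] [0.552 0.312 0.   ]
plate top 0.71 [214.7 190.1] [0.556 0.313 0.   ]
   tri [0.555 0.312 0.003]
shoe_edge scene 0.78 [322.7 218.1] [0.63
[... 703 characters left out ...]
 0.2  ]
   tri [ 0.635 -0.38   0.2  ]
wire_brush top 0.78 [372.4 247.3] [ 0.331 -0.356  0.   ]
spare_carbon scene 0.9 [372.6 180.1] [0.475 0.609 0.   ]
spare_carbon top 0.63 [136.8 215.9] [0.438 0.64  0.   ]
   tri [ 0.436  0.648 -0.037]
{'clock': 1.2, 'q': array([-1.327,  0.326, -0.193,  1.052,  0.   ,  1.437]), 'joint_velocities': array([ 0.   , -0.   , -0.   ,  0.001,  0.001,  0.   ]), 'tau': array([  0.   , -44.334,  26.276,   0.001,  -0.   ,  -0.   ]), 'position': array([ 0.203, -0.511,  0.211]), 'eef_rot': array([-3.086, -0.59 , -0.   ]), 'contact_force': array([ 0.052, -0.232, -0.288]), 'wrist_torque': array([0.013, 0.016, 0.003]), 'grasp_force': 0.0, 'finger_gap': 0.9944892297799997}
```

View pics/scene0.png

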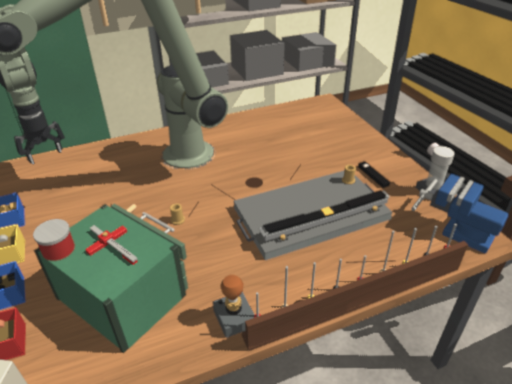

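View pics/top0.png

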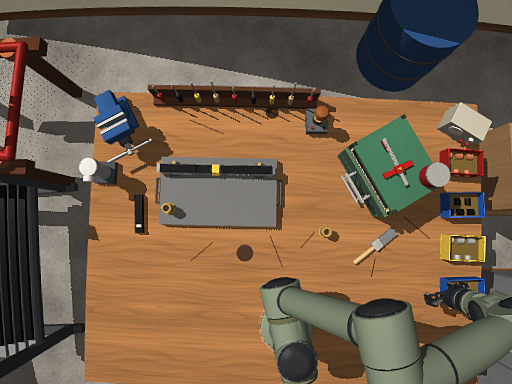

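The scene view shows the chest at left with its handle bar near (158,220) and the plate with the yellow mark at (327,212). In the top view the handle is at (352,190), bushing_b at (327,232), the shoe's yellow mark at (215,170), and the brush handle at (375,247). The bushing_b detection at (354,187) is really the handle. I'll enlarge the chest and the plate.

```bash
python3 - <<'E'
from h import *
a=cv2.imread('pics/top0.png');b=cv2.imread('pics/scene0.png')
A=cv2.resize(a[105:245,315:455],None,fx=4,fy=4,interpolation=3)[:560]
C=cv2.resize(a[150:235,150:287],(240*2//2+0,149),interpolation=3)
B1=cv2.resize(a[150:235,150:210],None,fx=3.3,fy=3.3,interpolation=3)
img=np.zeros((600,800,3),np.uint8);img[:560,:560]=A
B2=cv2.resize(a[150:200,225:285],(240,200),interpolation=3);img[:200,560:]=B2   # 4x
B3=cv2.resize(a[150:200,150:210],(240,200),interpolation=3);img[200:400,560:]=B3
B4=cv2.resize(b[185:235,120:180],(240,200),interpolation=3);img[400:600,560:]=B4
cv2.imwrite('pics/c1.png',img)
E
```

```text
(no output)
```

View pics/c1.png

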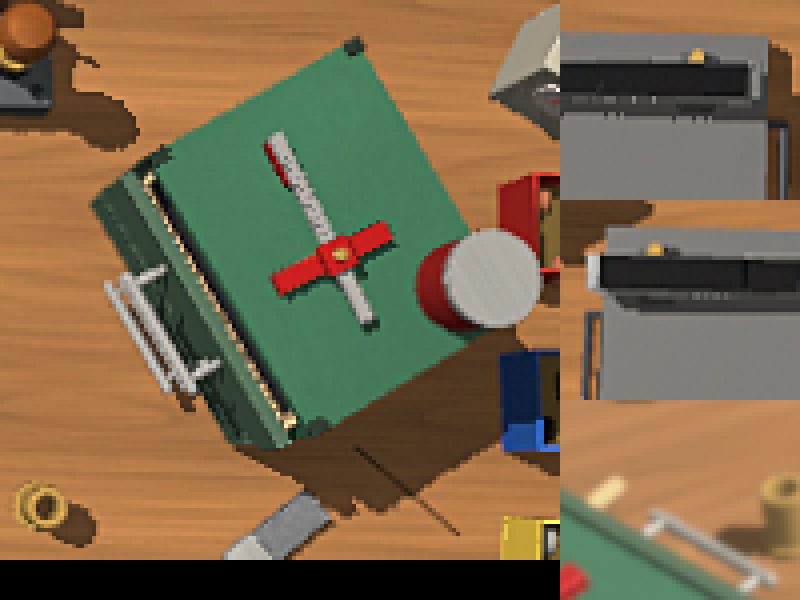

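The crop shows the chest-top corners at about (403.8,116), (353.8,145) and (390,215) in the top picture, the top handle from (345.5,174) to (362.5,202), and the top drawer slightly ajar. The shoe runs nearly parallel to the image rows.

```bash
python3 - <<'E'
from h import *
np.set_printoptions(precision=3,suppress=True)
F={n:frame(n) for n in('scene','top')};t=F['top']
c=[at_z(t,p,.2)[:2] for p in((403.75,116.2),(353.75,145),(390,215))]
print('corners',c,[np.linalg.norm(c[0]-c[1]),np.linalg.norm(c[1]-c[2])])
d=c[0]-c[1];e=c[1]-c[2];print('yaw',np.arctan2(d[1],d[0]),np.arctan2(e[1],e[0])-np.pi/2)
h=[at_z(t,p,.163)[:2] for p in((345.5,173.75),(362.5,202.5))];g=h[0]-h[1];print('handle',h,np.linalg.norm(g),np.arctan2(g[1],g[0])-np.pi/2)
print('bushb',at_z(t,(325.5,231.5),.061))
for n in F:
    for k in('plate','shoe','chest_drawer0'):
        r=silhouettes(n,k)
        if not r: print(n,k,'none');continue
        m=r[0]['mask'].astype(np.uint8);cn=max(cv2.findContours(m,0,2)[0],key=cv2.contourArea)
        b=cv2.boxPoints(cv2.minAreaRect(cn));print(n,k,r[0]['score'],m.sum(),b.tolist())
        if n=='top':
            q=[at_z(t,p,{'plate':.035,'shoe':.08,'chest_drawer0':.178}[k])[:2] for p in b];print('  world',q)
# yellow mark
for n,(x0,x1,y0,y1) in dict(top=(200,230,155,185),scene=(310,345,195,230)).items():
    hsv=cv2.cvtColor(F[n]['img'],cv2.COLOR_RGB2HSV);m=cv2.inRange(hsv,(20,130,120),(35,255,255));w=np.argwhere(m[y0:y1,x0:x1])+[y0,x0]
    print(n,'yellow n',len(w),w.min(0),w.max(0),w.mean(0))
for n in F:
  for r in tip_of(n,'shoe_edge'): print(n,r)
E
```

```text
corners [array([ 0.837, -0.411]), array([ 0.72 , -0.217]), array([ 0.464, -0.353])] [np.float64(0.22662925510866722), np.float64(0.28946064890183715)]
yaw -1.024539511479466 -1.0826782289695818
handle [array([ 0.617, -0.196]), array([ 0.51 , -0.261])] 0.1254239119339273 -1.0227675760800423
bushb [ 0.395 -0.143  0.061]
scene plate 0.58 6337 [[229.35009765625, 200.94204711914062], [373.453369140625, 155.43576049804688], [393.53900146484375, 219.04031372070312], [249.43572998046875, 264.5466003417969]]
scene shoe 0.83 2072 [[258.1698303222656, 225.1825408935547], [384.9475402832031, 185.2974090576172], [391.4256286621094, 205.88856506347656], [264.6479187011719, 245.77369689941406]]
scene chest_drawer0 0.73 6296 [[230.35850524902344, 199.7547149658203], [375.9056396484375, 158.16981506347656], [394.20751953125, 222.22642517089844], [248.660400390625, 263.81134033203125]]
top plate 0.74 6464 [[154.5894317626953, 223.8665008544922], [155.3952178955078, 173.1015167236328], [281.45867919921875, 175.10252380371094], [280.65289306640625, 225.8675079345703]]
  world [array([0.408, 0.552]), array([0.617, 0.558]), array([0.622, 0.036]), array([0.413, 0.036])]
top shoe 0.63 1263 [[157.0, 162.0], [275.0, 162.0], [275.0, 176.0], [157.0, 176.0]]
  world [array([0.657, 0.541]), array([0.668, 0.067]), array([0.611, 0.066]), array([0.6  , 0.538])]
top chest_drawer0 0.94 1068 [[332.86468505859375, 156.35879516601562], [351.04705810546875, 144.7882080078125], [393.37646484375, 211.30584716796875], [375.194091796875, 222.87643432617188]]
  world [array([ 0.679, -0.144]), array([ 0.725, -0.213]), array([ 0.478, -0.374]), array([ 0.434, -0.305])]
top yellow n 78 [164 212] [175 219] [169.718 215.141]
scene yellow n 76 [207 321] [215 333] [211.013 327.224]
scene {'centre': [321.3, 215.9], 'score': 0.63}
scene {'centre': [156.0, 218.0], 'score': 0.61}
top {'centre': [213.8, 169.5], 'score': 0.86}
top {'centre': [170.7, 208.1], 'score': 0.17}
```

```bash
cat >> h.py <<'E'
YAW=-1.02
f2=np.array([-np.cos(YAW),-np.sin(YAW),0]);cy=np.array([-np.sin(YAW),np.cos(YAW),0])
E
python3 - <<'E'
from h import *
np.set_printoptions(precision=3,suppress=True)
H=np.array([.563,-.227,0]);s=get_state()
p=H+.031*f2
for sg in(1,-1):
    print(sg,ik(p+[0,0,.3],rot([0,0,-1],sg*f2)))
ro=min((rot([0,0,-1],sg*f2) for sg in(1,-1)),key=lambda r:abs(ik(p+[0,0,.3],r)[5]))
move_l([.203,-.511,.36]);movep(p+[0,0,.36],ro)
print(move_l(p+[0,0,.22],.15),move_l(p+[0,0,.137],.06,until_force=8),get_state()['position'],get_state()['contact_force'])
f=frame('scene','s1.png');g=frame('top','t1.png')
a=cv2.resize(f['img'][150:300,60:260,::-1],(800,600))[:, :];cv2.imwrite('pics/c2.png',a)
E
```

```text
1 [-0.478  0.349  0.067  1.289  0.    -1.029]
-1 [-0.478  0.349  0.067  1.289  0.     2.112]
False False [ 0.547 -0.201  0.137] [ 0.001 -0.053 -0.177]
```

View pics/c2.png

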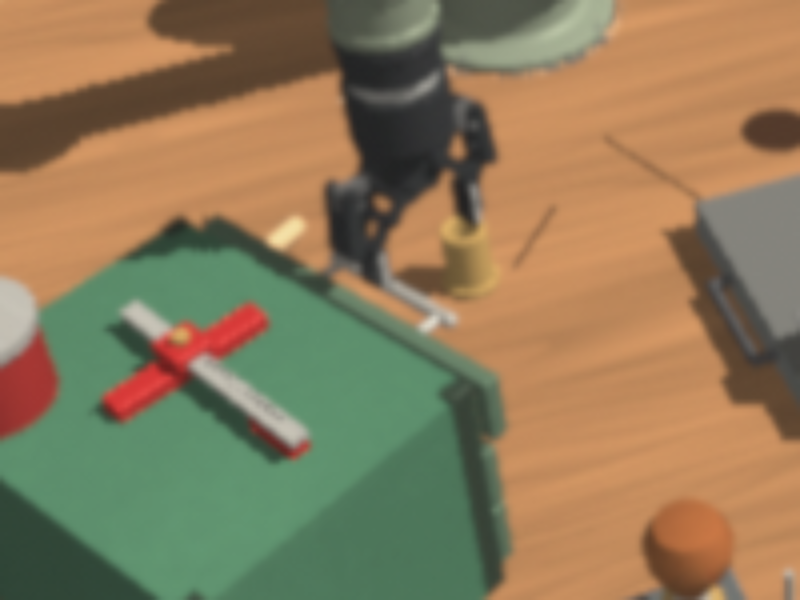

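The inner finger stands between the bar and the drawer front (crop (375,270)), with no contact force. I'll pull now.

```bash
python3 - <<'E'
from h import *
np.set_printoptions(precision=3,suppress=True)
p=get_state()['position']
print(move_l(p+.166*f2,.08,until_force=15),get_state()['position'],get_state()['contact_force'])
p=get_state()['position']
move_l(p-.004*f2,.05); move_l(p-.004*f2+[0,0,.10],.15)
q=p+[0,0,.16]; q[:2]=p[:2]*np.array([.75,.75])
movep(np.array([.35,.05,.36]),get_state()['eef_rot'])
F={n:frame(n,n+'2.png') for n in('scene','top')}
for k,z in dict(chest_drawer0_handle=.163,taper_grip=.154,taper_tip=.139,taper=.139,taper_face=.1495).items():
    P={}
    for n in F:
        r=tip_of(n,k)[:2]
        for x in r: print(k,n,np.round(x['score'],2),np.round(x['centre'],1),at_z(F[n],x['centre'],z))
        if r:P[n]=r[0]['centre']
    if len(P)==2: print('   tri',tri([F[n] for n in P],list(P.values())))
a=cv2.resize(F['top']['img'][130:230,310:410,::-1],(600,600),interpolation=2);cv2.imwrite('pics/c3.png',a)
print(get_state()['clock'])
E
```

```text
False [ 0.46  -0.06   0.137] [ 0.187 -0.467  0.632]
chest_drawer0_handle scene 0.59 [157.6 221.1] [ 0.565 -0.232  0.163]
chest_drawer0_handle top 0.95 [354.7 187. ] [ 0.567 -0.231  0.163]
   tri [ 0.567 -0.232  0.164]
taper_tip scene 0.31 [106.5 241.9] [ 0.567 -0.386  0.139]
taper top 0.46 [325.5 231.7] [ 0.397 -0.127  0.139]
taper_face scene 0.23 [178.  221.3] [ 0.575 -0.175  0.149]
taper_face scene 0.22 [311.7 210.1] [0.689 0.215 0.149]
12.375
```

View pics/c3.png

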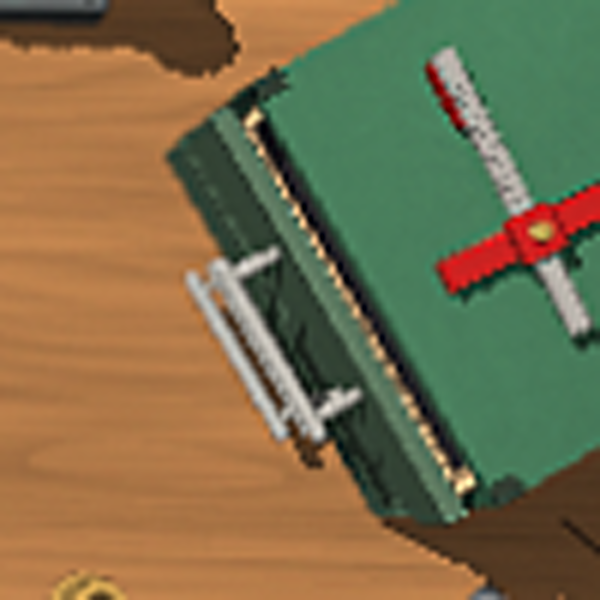

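The drawer has not moved: the handle is still at (355,188), so the finger passed over or beside the bar. I'll retry deeper, with a refined handle position, and check the force during the pull.

```bash
python3 - <<'E'
from h import *
np.set_printoptions(precision=3,suppress=True)
ro=rot([0,0,-1],f2)
H=np.array([.566,-.231,0]);p=H+.030*f2
movep(p+[0,0,.25],ro)
print(move_l(p+[0,0,.112],.08,until_force=6),get_state()['position'],get_state()['contact_force'])
g=frame('scene','s3.png')
for d in(.012,.03):
    print(move_l(p+d*f2+[0,0,.112],.04,until_force=15),get_state()['contact_force']@f2,get_state()['contact_force'])
F={n:frame(n) for n in('scene','top')}
for n in F:print([(x['score'],x['centre'],at_z(F[n],x['centre'],.163)) for x in tip_of(n,'chest_drawer0_handle')[:1]])
a=np.hstack([cv2.resize(x['img'][y:y+75,c:c+75,::-1],(400,400),interpolation=2) for x,y,c in((g,180,120),(F['scene'],180,120))]);cv2.imwrite('pics/c4.png',a)
print(get_state()['clock'])
E
```

```text
False [ 0.551 -0.206  0.112] [-0.066  0.13   0.655]
False -0.2363946861152771 [ 0.299 -0.094 -0.21 ]
False -0.11672886358008344 [-0.775 -0.613  0.001]
[(0.83, [166.9, 218.8], array([ 0.566, -0.204,  0.163]))]
[(0.27, [322.4, 229.4], array([ 0.406, -0.11 ,  0.163]))]
16.8417
```

View pics/c4.png

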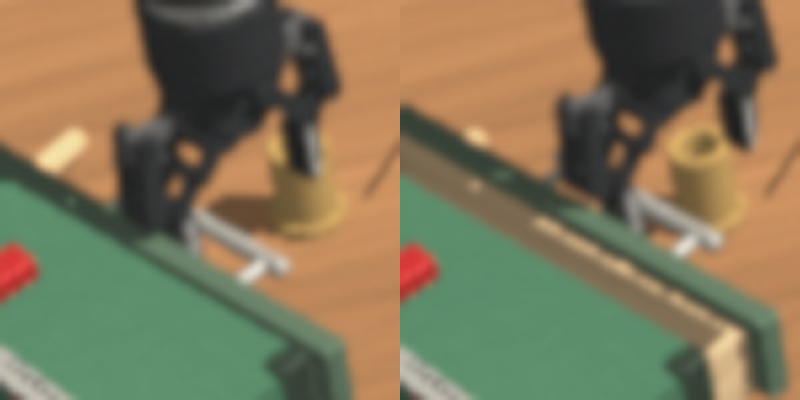

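The drawer now follows: the right-hand crop shows it sliding out with the finger behind the bar. I'll pull it the rest of the way.

```bash
python3 - <<'E'
from h import *
np.set_printoptions(precision=3,suppress=True)
H=np.array([.566,-.231,0]);p=H+.030*f2+[0,0,.112]
print(move_l(p+.170*f2,.08,until_force=15),get_state()['position'],get_state()['contact_force']@f2)
q=get_state()['position'];sleep(.2)
move_l(q-.005*f2,.05); move_l(q-.005*f2+[0,0,.13],.15)
movep(np.array([.30,.10,.36]),get_state()['eef_rot'])
F={n:frame(n,n+'4.png') for n in('scene','top')}
for k,z in dict(chest_drawer0_handle=.163,taper_grip=.154,taper_tip=.139,taper=.139,taper_face=.1495).items():
    P={}
    for n in F:
        r=tip_of(n,k)[:2]
        for x in r: print(k,n,np.round(x['score'],2),np.round(x['centre'],1),at_z(F[n],x['centre'],z))
        if r:P[n]=r[0]['centre']
    if len(P)==2: print('   tri',tri([F[n] for n in P],list(P.values())))
a=cv2.resize(F['top']['img'][130:255,270:410,::-1],(672,600),interpolation=2);cv2.imwrite('pics/c5.png',a)
print(get_state()['clock'])
E
```

```text
False [ 0.463 -0.063  0.112] -8.13160371787682
chest_drawer0_handle scene 0.57 [194.7 191.6] [ 0.474 -0.092  0.163]
chest_drawer0_handle scene 0.5 [347.2 180.7] [0.618 0.383 0.163]
chest_drawer0_handle top 0.78 [315.7 208.6] [ 0.483 -0.084  0.163]
   tri [ 0.481 -0.088  0.167]
taper_grip scene 0.59 [160.  209.4] [ 0.505 -0.212  0.154]
taper_grip scene 0.55 [374.7 178.6] [0.635 0.481 0.154]
taper_grip top 0.62 [356.3 195.7] [ 0.535 -0.24   0.154]
   tri [ 0.535 -0.223  0.183]
taper_tip scene 0.71 [185.5 235.2] [ 0.631 -0.168  0.139]
taper_tip top 0.59 [338.8 171. ] [ 0.63  -0.176  0.139]
   tri [ 0.631 -0.172  0.141]
taper scene 0.89 [166.9 225. ] [ 0.566 -0.208  0.139]
taper top 0.48 [345.1 186.7] [ 0.57  -0.201  0.139]
   tri [ 0.569 -0.204  0.14 ]
taper_face scene 0.59 [174.8 226.1] [ 0.592 -0.189  0.15 ]
taper_face top 0.61 [345.2 180.6] [ 0.592 -0.198  0.149]
   tri [ 0.593 -0.193  0.153]
21.8917
```

View pics/c5.png

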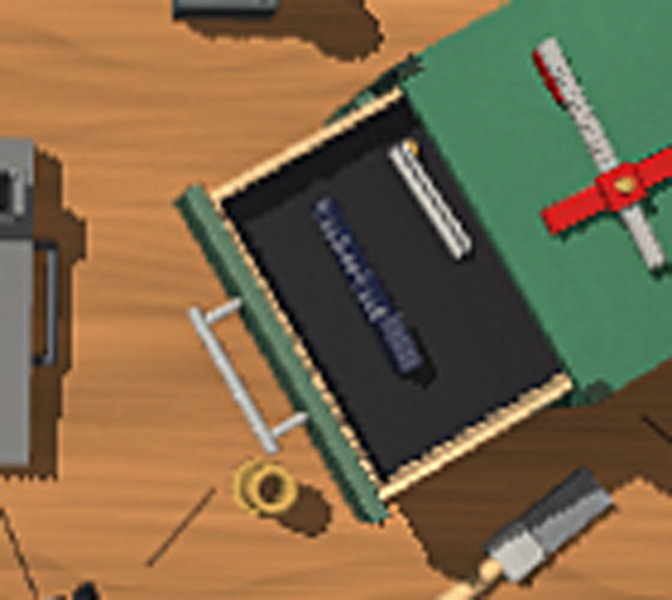

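The drawer is open about 165 mm. The blue taper runs in the crop from its tip at (320,205) to its back end at (408,365), with a white rule lying behind it. I'll get the grip from the blue mask, and the shoe line and mark from edges.

```bash
python3 - <<'E'
from h import *
np.set_printoptions(precision=3,suppress=True)
F={n:frame(n) for n in('scene','top')};t=F['top']
for n,(x0,x1,y0,y1) in dict(top=(325,365,160,215),scene=(140,200,195,250)).items():
    for r in silhouettes(n,'taper')[:1]: print(n,r['score'],r['mask'].sum(),r['centre'])
    im=F[n]['img'].astype(int);m=(im[...,2]-im[...,0]>25)&(im[...,2]-im[...,1]>10);w=(np.argwhere(m[y0:y1,x0:x1])+[y0,x0])[:,::-1].astype(np.float32)
    rc=cv2.minAreaRect(w);b=cv2.boxPoints(rc);print(n,len(w),rc)
    L=sorted([(np.linalg.norm(b[i]-b[(i+1)%4]),tuple((b[i]+b[(i+1)%4])/2)) for i in range(4)])[:2]
    for l in L: print('  end',l,at_z(F[n],l[1],.145),at_z(F[n],l[1],.165))
# shoe: per-column transitions in top
g=cv2.cvtColor(t['img'],cv2.COLOR_RGB2GRAY)
for c in(190,200,208,215,222,230,240): print(c,g[158:184,c])
print('front plate edge',[ (c,int(np.argmax(np.abs(np.diff(g[215:240,c].astype(int)))))+215) for c in range(190,275,12)])
gs=cv2.cvtColor(F['scene']['img'],cv2.COLOR_RGB2GRAY)
for c in(300,327): print('scene',c,gs[200:235,c])
E
```

```text
top 0.75 226 [347.7, 190.3]
top 51 ((345.8885192871094, 189.37896728515625), (37.11104202270508, 5.027947425842285), 61.38954162597656)
  end (np.float32(5.0279427), (np.float32(337.00317), np.float32(173.08916))) [ 0.621 -0.168  0.145] [ 0.618 -0.163  0.165]
  end (np.float32(5.0279427), (np.float32(354.77386), np.float32(205.66878))) [ 0.498 -0.237  0.145] [ 0.497 -0.231  0.165]
scene 0.78 377 [166.1, 220.2]
scene 0 ((0.0, 0.0), (0.0, 0.0), 0.0)
  end (np.float32(0.0), (np.float32(0.0), np.float32(0.0))) [-2.549 -0.822  0.145] [-2.456 -0.811  0.165]
  end (np.float32(0.0), (np.float32(0.0), np.float32(0.0))) [-2.549 -0.822  0.145] [-2.456 -0.811  0.165]
190 [129 129 130 129 132 131  93  24  33  35  35  34  34  32  37  68  72  59
  60  53 109 136 130 130 131 131]
200 [128 129 129 129 129 144 109  19  32  35  35  34  36  35  30  60  67  61
  62  55 110 135 130 130 129 130]
208 [127 128 128 128 129 142 117  47  29  34  32  33  33  32  32  68  72  61
  61  55 111 135 129 129 130 130]
215 [127 127 127 127 126 118 171 212 214 212 211 211 212 219 179 102 133 111
  54  54 111 134 129 130 129 129]
222 [128 127 127 127 127 131 114  63  25  32  33  31  32  32  22  54  61  59
  63  59  49 105 131 128 128 129]
230 [127 125 126 126 127 129 135  93  22  32  34  33  33  34  28  57  85  77
  60  56 112 133 129 127 129 128]
240 [131 125 126 126 127 130 128  83  23  32  33  34  35  34  31  39  71  73
  63  59 118 140 131 129 128 127]
front plate edge [(190, 227), (202, 227), (214, 227), (226, 228), (238, 228), (250, 228), (262, 228), (274, 229)]
scene 300 [129 129 128 129 129 128 129 129 129 128 129 128 126 114  85  51  36  34
  34  34  35  33  31  36  69 111 128 123 120 116 103  91 106 124 128]
scene 327 [128 129 129 129 128 132 153 190 209 211 211 211 211 206 174 111  86 117
 130 123 119 113 101 106 121 127 129 128 129 128 128 126 118 109 108]
```

```bash
python3 - <<'E'
from h import *
np.set_printoptions(precision=3,suppress=True)
u=np.array([np.cos(.469),np.sin(.469),0]);ro=rot([0,0,-1],[-u[1],u[0],0])
g=np.array([.517,-.225,0])
# future placing feasibility
for x in(.40,.44,.50): print(ik([x,.31,.045],rot([0,0,-1],[-.01,1,0])))
movep(g+[0,0,.30],ro)
F={n:frame(n) for n in('scene','top')}
py=tri([F['top'],F['scene']],[(215.14,169.7),(327.2,211.)]);print('yellow tri',py)
print(move_l(g+[0,0,.144],.12,until_force=8),get_state()['position'])
grab(30);s=get_state();print(s['finger_gap'],s['grasp_force'],s['contact_force'])
move_l(g+[0,0,.26],.12)
s=get_state();print(s['finger_gap'],s['grasp_force'],s['contact_force'],s['clock'])
F={n:frame(n,n+'5.png') for n in('scene','top')}
a=np.hstack([cv2.resize(F['scene']['img'][160:260,120:220,::-1],(400,400)),cv2.resize(F['top']['img'][130:230,290:390,::-1],(400,400))]);cv2.imwrite('pics/c6.png',a)
E
```

```text
[ 0.513  0.427 -0.525  0.619  0.     0.503]
[ 0.477  0.475 -0.44   0.656  0.     0.467]
[ 0.43   0.551 -0.301  0.718  0.     0.42 ]
yellow tri [0.633 0.307 0.069]
False [ 0.518 -0.225  0.145]
0.19862597789248765 31.61476492881775 [-1.103 -0.419  2.167]
0.19317325727807963 31.215637922286987 [ 0.707 -0.109 -2.092] 26.85
```

View pics/c6.png

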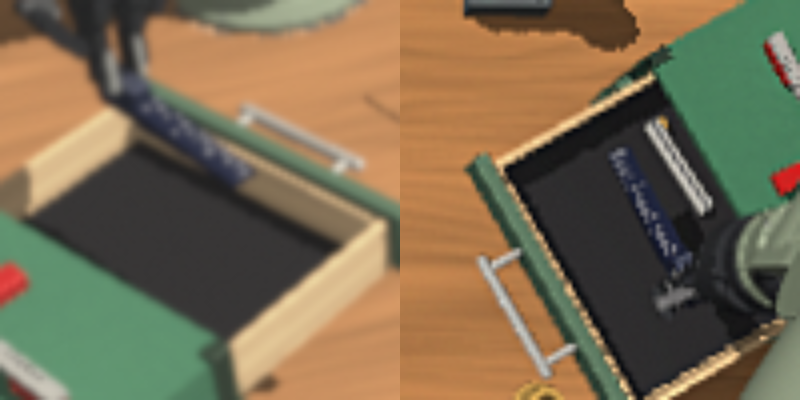

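The gauge is held by its block, level, and clear of the drawer. I'll carry it to the plate in front of the mark, let it settle flat and regrip lightly.

```bash
python3 - <<'E'
from h import *
np.set_printoptions(precision=3,suppress=True)
ro=rot([0,0,-1],[-.01,1,0]);P=np.array([.430,.310,0])
movep(P+[0,0,.26],ro)
move_l(P+[0,0,.075],.15)
print(move_l(P+[0,0,.037],.03,until_force=4),get_state()['position'],get_state()['contact_force'])
let_go();z=max(get_state()['position'][2],.040)+.001
move_l(P+[0,0,z],.05);sleep(.2);grab(20);s=get_state();print(s['position'],s['finger_gap'],s['contact_force'],s['clock'])
F={n:frame(n,n+'6.png') for n in('scene','top')}
for n in F:
    for k,zz in(('taper_tip',.035),('shoe_edge',.045),('taper',.035)):
        print(n,k,[(np.round(x['score'],2),x['centre'],at_z(F[n],x['centre'],zz)) for x in tip_of(n,k)[:2]])
a=np.hstack([cv2.resize(F['scene']['img'][170:250,270:350,::-1],(400,400)),cv2.resize(F['top']['img'][150:230,175:255,::-1],(400,400))]);cv2.imwrite('pics/c7.png',a)
E
```

```text
True [0.43 0.31 0.04] [-0.484 -0.024  5.301]
[0.43  0.31  0.041] 0.20205213823554358 [-0.616  0.166  0.994] 33.1167
scene taper_tip [(np.float64(0.59), [314.7, 206.2], array([0.56 , 0.304, 0.035]))]
scene shoe_edge [(np.float64(0.84), [325.2, 215.8], array([0.628, 0.306, 0.045]))]
scene taper [(np.float64(0.61), [308.5, 194.1], array([0.491, 0.316, 0.035])), (np.float64(0.2), [310.0, 196.8], array([0.507, 0.314, 0.035]))]
top taper_tip [(np.float64(0.64), [216.2, 191.1], array([0.549, 0.303, 0.035]))]
top shoe_edge [(np.float64(0.8), [215.8, 173.2], array([0.621, 0.306, 0.045])), (np.float64(0.64), [319.4, 230.0], array([ 0.4  , -0.121,  0.045]))]
top taper [(np.float64(0.62), [216.3, 205.8], array([0.488, 0.3  , 0.035])), (np.float64(0.48), [217.8, 190.0], array([0.553, 0.296, 0.035]))]
```

View pics/c7.png

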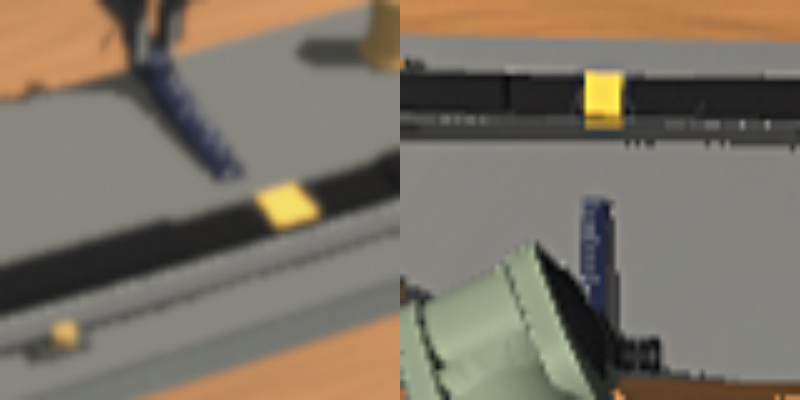

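The tip lies at about (214,190) in the top picture, with the mark at (215.8,173). So the gauge is roughly 5 mm too far towards +y, though square to the shoe. I'll shift it and then slide it in, with a guard on the force.

```bash
python3 - <<'E'
from h import *
np.set_printoptions(precision=3,suppress=True)
z=get_state()['position'][2];d=np.array([1,.01,0])
p=np.array([.430,.3045,z]);move_l(p,.03)
print(move_l(p+.072*d,.05,until_force=6),get_state()['contact_force'])
r=move_l(p+.150*d,.015,until_force=4);s=get_state();print(r,s['position'],s['contact_force'],s['finger_gap'],s['clock'])
F={n:frame(n,n+'7.png') for n in('scene','top')}
a=np.hstack([cv2.resize(F['scene']['img'][170:250,270:350,::-1],(400,400)),cv2.resize(F['top']['img'][150:230,175:255,::-1],(400,400))]);cv2.imwrite('pics/c8.png',a)
E
```

```text
True [ 0.548 -0.141  4.168]
True [0.432 0.304 0.041] [-1.179  0.59   4.032] 0.20000116751604688 35.2667
```

View pics/c8.png

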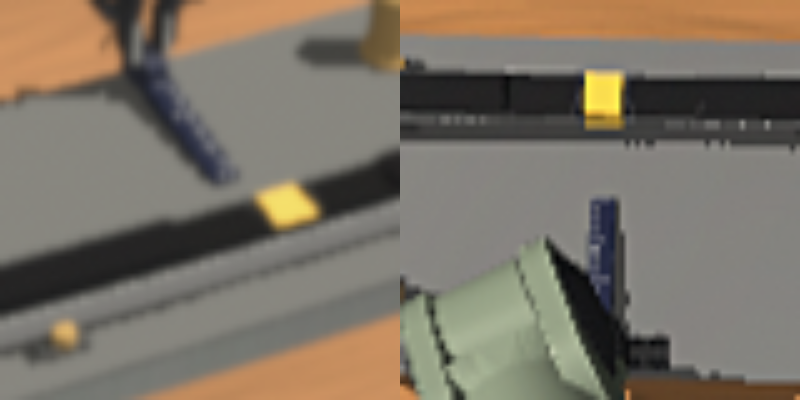

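It is aligned on the mark, but it stopped at once because the gauge was pressing about 4 N on the plate. I'll unload it by a fraction of a millimetre and feel along x only.

```bash
python3 - <<'E'
from h import *
np.set_printoptions(precision=3,suppress=True)
d=np.array([1,.01,0]);p=get_state()['position'].copy();z=p[2]
for _ in range(6):
    if get_state()['contact_force'][2]<1: break
    p[2]+=.0003;move_l(p,.02)
s=get_state();print(p,s['contact_force'],s['clock'])
a=p.copy()
r=move_l(p+.070*d,.04,until_force=8);s=get_state();print(r,s['position'],s['contact_force'],s['clock'])
while get_state()['position'][0]<.585:
    q=get_state()['position'];t=(q[0]-a[0])
    r=move_l(a+d*(t+.006),.02,until_force=6);s=get_state();print(r,s['position'],s['contact_force'],s['clock'])
    if r or s['contact_force'][0]<-4 or s['clock']>52: break
E
```

```text
[0.432 0.304 0.042] [ 0.57  -0.149 -1.793] 35.8667
False [0.501 0.305 0.042] [-0.964 -0.87  -1.637] 37.7667
False [0.508 0.305 0.042] [ 0.348  1.163 -1.183] 38.2083
False [0.514 0.305 0.042] [-0.101  0.162 -1.998] 38.6667
False [0.52  0.305 0.042] [ 0.499  0.034 -1.291] 39.125
False [0.526 0.305 0.042] [-0.478 -0.11  -1.457] 39.5833
False [0.532 0.305 0.042] [ 0.019  0.84  -0.754] 40.0417
False [0.539 0.305 0.042] [-0.517 -0.311 -1.824] 40.5
False [0.545 0.305 0.042] [ 0.74   0.187 -1.701] 40.9583
False [0.55  0.305 0.041] [-1.739  0.822 -3.305] 41.4167
True [0.553 0.306 0.041] [0.084 1.502 4.733] 41.6917
```

It has reached the shoe, but the gauge was being carried a trace above the plate. I'll let it drop flat, regrip and feel for the bind again.

```bash
python3 - <<'E'
from h import *
np.set_printoptions(precision=3,suppress=True)
d=np.array([1,.01,0])
let_go();sleep(.2);a=get_state()['position'].copy();grab(20);s=get_state();print(a,s['position'],s['contact_force'],s['finger_gap'],s['clock'])
for i in range(1,9):
    r=move_l(a+d*.003*i,.015,until_force=6);s=get_state();print(r,s['position'],s['contact_force'],s['clock'])
    if s['contact_force'][0]<-4 or (r and np.linalg.norm(s['contact_force'])>7): break
F={n:frame(n,n+'8.png') for n in('scene','top')}
a=np.hstack([cv2.resize(F['scene']['img'][170:250,270:350,::-1],(400,400)),cv2.resize(F['top']['img'][150:230,175:255,::-1],(400,400))]);cv2.imwrite('pics/c9.png',a)
E
```

```text
[0.55  0.305 0.039] [0.55  0.305 0.04 ] [-0.911  1.089  1.512] 0.20287466070038734 43.1833
True [0.55  0.305 0.039] [-1.162 -0.281  5.445] 43.3917
True [0.55  0.305 0.039] [-1.686  0.163  3.412] 43.6583
True [0.55  0.305 0.039] [-0.845  0.103  3.958] 43.95
True [0.55  0.305 0.039] [-0.526  0.643  3.701] 44.2667
True [0.55  0.305 0.039] [-0.876 -0.197  4.232] 44.6167
True [0.55  0.305 0.039] [0.262 0.203 4.315] 44.9917
True [0.55  0.305 0.04 ] [-0.621 -0.456  3.419] 45.4
True [0.55  0.305 0.039] [-0.424 -0.676  4.591] 45.8417
```

View pics/c9.png

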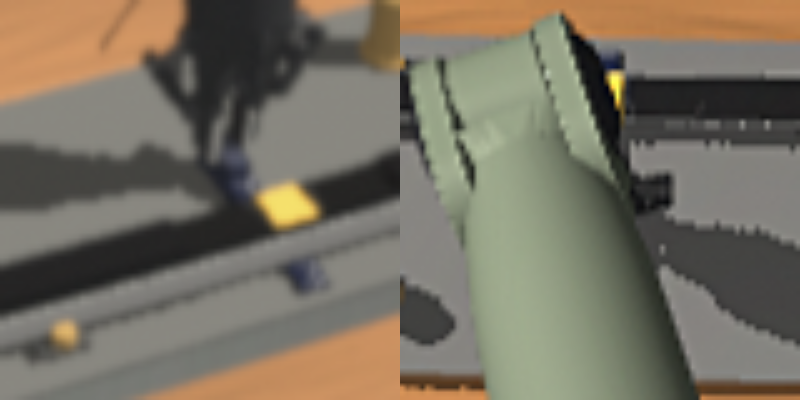

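The tip shows behind the shoe at (300,270) in the crop, on the mark. The arm is stalling on downward load, so I'll take 1 mm steps, unload z, and watch only the averaged x force.

```bash
python3 - <<'E'
from h import *
np.set_printoptions(precision=3,suppress=True)
def F(n=4):
    v=[]
    for _ in range(n): v.append(get_state()['contact_force']);sleep(.02)
    return np.mean(v,0)
d=np.array([1,.01,0]);a=get_state()['position'].copy()
for _ in range(6):
    w=F()
    if w[2]<1.5: break
    a[2]+=.0002;move_l(a,.02)
print(a,w,get_state()['position'],get_state()['clock']);w0=w
for i in range(1,19):
    move_l(a+d*.001*i,.015);w=F(3);s=get_state();print(i,np.round(s['position'],4),w,round(s['clock'],1))
    if w[0]-w0[0]<-3.5 or s['clock']>58: break
E
```

```text
[0.55  0.305 0.04 ] [0.322 0.142 1.43 ] [0.55  0.305 0.039] 46.325
1 [0.55  0.305 0.04 ] [-3.513 -0.11   4.407] 46.6
```

```bash
python3 - <<'E'
from h import *
np.set_printoptions(precision=4,suppress=True)
def F(n=4):
    v=[]
    for _ in range(n): v.append(get_state()['contact_force']);sleep(.02)
    return np.mean(v,0)
d=np.array([1,.01,0]);a=get_state()['position'].copy();print(a,F())
a[2]+=.0003
for i in range(1,12):
    move_l(a+d*.001*i,.015);w=F(3);s=get_state();print(i,s['position'],w,round(s['clock'],2))
    if w[0]<-6.5 or s['clock']>55: break
E
```

```text
[0.5498 0.3051 0.0395] [-4.3806  0.6173  4.3104]
1 [0.5498 0.305  0.0395] [-5.4825 -0.0982  3.4353] 46.99
2 [0.5498 0.3051 0.0395] [-7.2105  0.6384  5.5936] 47.29
```

It is bound: no motion at 7 N, tip about 56 mm in. I'll release, rise and check.

```bash
python3 - <<'E'
from h import *
np.set_printoptions(precision=4,suppress=True)
let_go();p=get_state()['position'].copy();print(p)
move_l(p+[0,0,.02],.06);move_l(p+[0,0,.2],.15)
movep([.35,.05,.33],get_state()['eef_rot']);s=get_state();print(s['contact_force'],s['clock'])
F={n:frame(n,n+'9.png') for n in('scene','top')}
for n in F:
    for k,zz in(('taper_tip',.035),('shoe_edge',.045),('taper',.035),('taper_grip',.05),('chest_drawer0_handle',.163)):
        print(n,k,[(np.round(x['score'],2),x['centre'],at_z(F[n],x['centre'],zz)) for x in tip_of(n,k)[:1]])
a=np.hstack([cv2.resize(F['scene']['img'][120:280,100:400,::-1],(480,400)),cv2.resize(F['top']['img'][150:230,185:249,::-1],(320,400))]);cv2.imwrite('pics/c10.png',a)
E
```

```text
[0.5519 0.3051 0.0398]
[0.2263 0.2775 0.6921] 51.0667
scene taper_tip [(np.float64(0.61), [331.8, 229.3], array([0.686 , 0.2993, 0.035 ]))]
scene shoe_edge [(np.float64(0.86), [322.8, 217.1], array([0.6307, 0.2956, 0.045 ]))]
scene taper [(np.float64(0.56), [319.0, 212.6], array([0.5955, 0.3014, 0.035 ]))]
scene taper_grip [(np.float64(0.62), [312.8, 200.4], array([0.5444, 0.3037, 0.05  ]))]
scene chest_drawer0_handle [(np.float64(0.98), [199.2, 192.4], array([ 0.4834, -0.0796,  0.163 ]))]
top taper_tip [(np.float64(0.71), [215.4, 159.4], array([0.68  , 0.3106, 0.035 ]))]
top shoe_edge [(np.float64(0.68), [215.8, 173.3], array([0.6209, 0.3058, 0.045 ]))]
top taper [(np.float64(0.48), [215.5, 177.4], array([0.6051, 0.3075, 0.035 ]))]
top taper_grip [(np.float64(0.6), [216.3, 188.4], array([0.5585, 0.3011, 0.05  ]))]
top chest_drawer0_handle [(np.float64(0.73), [315.1, 206.3], array([ 0.491 , -0.0817,  0.163 ]))]
```

View pics/c10.png

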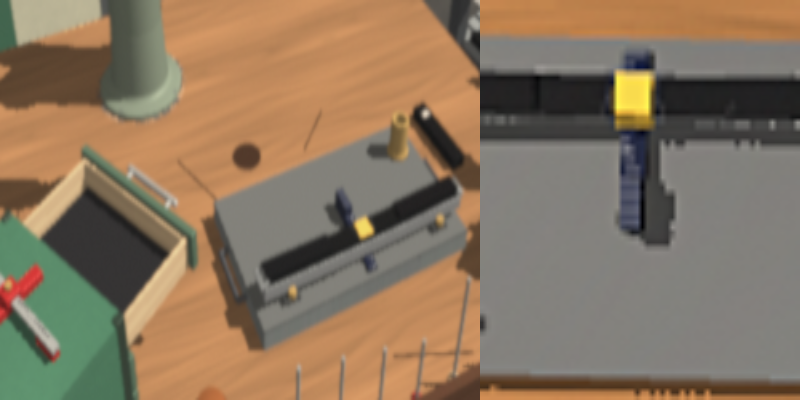

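The picture shows the gauge square under the yellow mark, its tip through at (369,262), the drawer open, and everything else in place. I'm handing it in.

```bash
python3 -c "
from cell import *
print(sign_off())"
```

```text
the job is handed in; nothing more can be done
None
```

The job is handed in: the taper gauge is lying flat, bound about 56 mm under the shoe at the yellow mark (it held still at about 7 N of push) and released, with the drawer left open about 165 mm and nothing else on the bench seen to have moved.

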